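# Clear the pepper mill and hold the chopper's dial on its third click

## Task

The pepper mill standing on the chopper's control deck is in the dial's way: lift it off and stand it upright on the free worktop, without tipping it over and without disturbing the other things lying about. Then turn the chopper's dial clockwise past its first two clicks to the third (its pointer at the third mark from rest, no farther); it springs back if let go, so keep the fingers on it and finish the program while still holding it there.

Things in the scene. Friction and masses are not known exactly. Their poses are not given: they have to be found in the camera images.
- machine: Electric chopper, fixed: white housing, flat deck 80 mm above the worktop. Origin at worktop level on the dial's axis; x points along the housing to the bowl, y across. Housing from x = -85 to 255 mm, y = -95 to 95 mm. A clear round bowl with white lid and knob (radius 74 mm, centred at x = 185 mm, up to 222 mm high) is fitted at the back; the front deck with the dial faces the robot.
- dial (a joint): Dial angle, rad: 0 at rest, grows clockwise seen from above, about the vertical axis of machine; stop at 1.45. Three clicks (shallow notches between ridges) at 0.35, 0.70 and 1.05 rad. A return spring, about 0.08 N m at rest, 0.16 N m at the third click (ridges add about 0.04), always brings it back to 0 when let go.
- wing: The dial's grip, grey: upright bar 76 mm long, 14 wide, 26 high, centred on the dial's axis, underside 90.5 mm and top 116.5 mm above the worktop, over a round skirt of radius 24 mm. Origin: centre of its underside; x along the bar to the pointer end (small white line on top). It turns with the dial. In the machine's frame x points at pi + 0.5 rad at rest, pi - 0.55 at the third click.
- dial_grip (a point): Centre of the wing, on the dial's axis, 103.5 mm above the worktop. Around it on the deck, about 50 mm from the axis, four moulded grey marks show where the pointer stands at rest (long), first click (short), second (short) and third (long), clockwise.
- mill: Wooden pepper mill, 115 mm tall, about 180 g. It stands upright on the chopper's deck just in front of the dial, within the sweep of the wing. Origin at the centre of its underside, z up. Radius 22 mm at the foot (0 to 30 mm high), a waist of radius 17 mm from 42 to 90 mm, head of radius 20 mm at 96 to 108 mm.
- ramekin: Bystander: white ramekin, rim radius 40 mm, 42 mm tall, beside the chopper's front, to its left. Origin at the centre of its underside.
- salt_pot: Bystander: dark wooden salt pot, radius 38 mm, 72 mm tall, beside the chopper, to its right. Origin at the centre of its underside.
- mug: Bystander: blue mug, radius 40 mm, 90 mm tall, handle out to about 75 mm, at the right. Origin at the centre of its underside.
- jar: Bystander: glass jar with a steel lid, radius 36 mm, 100 mm tall, at the right. Origin at the centre of its underside.
- tape: Bystander: yellow and black tape measure, 70 x 35 x 62 mm, at the left. Origin at the centre of its underside.
- flask: Bystander: blue drinking flask, radius 34 mm, 210 mm tall, at the left. Origin at the centre of its underside.
- plant: Bystander: potted plant, pot radius 42 mm and 70 mm tall, leaves to about 150 mm, at the left. Origin at the centre of its underside.

How it is judged:
On the way, in this order (a step that is already met when the one before it is completed fails the run):
1. the pepper mill stands upright on the worktop, let go and at rest, the dial still unturned (height (world z) of mill below 0.012 m and angle between mill's own z axis and vertical below 0.15 rad and linear speed of mill below 0.02 m/s and contact force between the fingers and mill below 0.1 N and value of joint dial below 0.2 rad), for 0.3 s.
2. the fingers hold the dial at its third click (value of joint dial between 0.91 and 1.19 rad and contact force between the fingers and wing above 0.8 N), for 0.5 s.
At the end, for the whole second after the job is handed in: The dial is held still by the fingers at its third click (0.91 to 1.19 rad, fingers pressing on the wing with more than 0.8 N, the mill not touching it), while the mill stands upright (within 0.15 rad) on the worktop, released and at rest (all of step 2 and velocity of joint dial between -0.1 and 0.1 rad/s and contact force between mill and wing below 0.05 N and height (world z) of mill below 0.012 m and angle between mill's own z axis and vertical below 0.15 rad and linear speed of mill below 0.02 m/s and contact force between the fingers and mill below 0.1 N); the arm keeps its last pose, push and grip.
It fails at once if the mill is tipped over (angle between mill's own z axis and vertical above 0.7 rad).
It fails at once if one of the other loose things (ramekin, salt pot, mug, jar, tape measure, flask, plant) is shifted by more than 25 mm (distance of any of ramekin, salt_pot, mug, jar, tape, flask, plant from where it was at the start of the episode above 0.025 m).
It also fails if it takes over 59 s, if anything falls off the work surface, if the arm or the gripper's body presses on something with over 40 N, if the wrist force passes 120 N, or if a joint passes its speed limit or range.

## Robot

A 7-joint arm with a two-finger parallel gripper is mounted at the origin on the work surface. World frame = base frame: x ahead of the robot, y to its left, z up, the work surface at z = 0. Lengths are in m, angles in rad, forces in N, time in s.
With the tool pointing down it reaches from about 0.4 to 0.85 m from the base axis. Payload 10.4 kg.
Tool frame: the origin (TCP) lies on the centre line of the jaws, within the pads' length; the fingertips stand 22 mm ahead of it and the grasp point (between the pads) lies 3 mm ahead of it; z points along the fingers, y is the line along which they close (so a half turn about z gives the same grasp; the last joint's range is limited). The gripper opens to 87 mm and grips with 3 to 60 N. Pads are 19 mm wide; open, the fingers measure 117 mm over their backs; the gripper's body (75 mm by 190 mm) begins 51 mm behind the grasp point.
Start: joints at [1.236, 0.332, -0.065, 1.46, 0.022, 1.35, -0.088], TCP at [0.192, -0.595, 0.245] pointing down, gripper open.
Joint ranges: [-2.6, 2.6], [-0.5, 2.12], [-1.47, 1.34], [0.16, 2.42], [-1.27, 4.41], [0.06, 2.06], [-2.6, 2.6]. Speed limits (rad/s): [2.22, 2.22, 2.79, 2.79, 3.14, 3.14, 3.14].

## Interface

Orientations are given as a unit quaternion [x, y, z, w].
In Python, from bench import r, optics gives the robot as it stands (r), with the cameras (optics).
- The arm moves only by the tool step_hand, called after "Call:" in YAML: its name, and indented under it one key for each argument. Schema: {"type":"object","properties":{"steps":{"type":"array","items":{"type":"array","items":{"type":"array","items":{"type":"number"},"minItems":5,"maxItems":5},"minItems":1,"maxItems":12},"minItems":1,"maxItems":1},"grip_force":{"type":"number"},"only":{"type":"string"},"quiet":{"type":"boolean"},"lines":{"type":"string"}},"required":["steps"],"additionalProperties":false}. steps is a list that holds a single list of rows (three levels of brackets), with 1 to 12 rows, each of 5 numbers: dx, dy, dz in units of 50 mm, then a turn about the tool's z in rad, then the finger opening in m; each row is the pose to reach, as a shift and turn from the pose commanded when the call began, along the tool's axes at that moment; what a row does not reach only later rows make up. A row lasts 1/10 s, in which the tool goes at most 0.05 m and 0.15 rad, less where a joint would pass 70% of its speed; a pose out of reach is approached as far as the arm can. The fingers move at their own pace and stop on an object; grip_force is the grip in N (left out, the last holds). Time passes only in rows, so rows that do not move let the fingers close. The tool returns the time, the measured TCP pose, the force, the opening and the grip force at its end. only (a regular expression) keeps the lines of the reply that match it, lines (a string "A,B") keeps lines A to B, and quiet returns only ok. Input that does not fit is refused with a message, and nothing moves.
- r.read_state(): the state, without advancing time (a new reading comes with each control period).
- optics.camera(name): name is "scene" or "side" or "wrist"; returns a dict with "img" (480x640x3 uint8, red, green, blue), "fx", "fy", "cx", "cy" (pixels), "pose" (4x4, takes a point from camera to world coordinates). Camera axes: x right, y down, z forward; pixel columns grow to the right and rows downward; lengths in m; the calibration is good to about 2 mm. A picture is of the moment at which its call begins. There is no depth.
- r.close_job(): hands the job in; it is judged then, once.
The state is a dict: "time": time; "joint_positions": joint angles; "joint_vel": joint speeds; "joint_torque": joint torques, N m; "ee_pos": TCP position; "eef_rot": TCP orientation; "ft_force": force on the tool from outside, world axes, zero at the start; "torque": the same for the moment, N m; "width": finger opening in m; "grip_force": force on a finger pad.
Only numpy, scipy, OpenCV 4.12 (cv2) and the standard library are available. Lean on these libraries where they do the work, as an engineer would, in place of code of your own. Each camera call takes 0.05 s, during which the arm holds its last target. There are 200 camera calls.

## Working session

There is one attempt and no reset: what is moved stays moved. The work goes in short steps, Python scripts to look and compute and a tool call to move; the robot and the scene stay as the last step left them, time stands still between calls to the robot, and variables do not carry over. Pictures are saved under pics/ and viewed, at most 10 in all, crops included, and the job is handed in when it is done.

```bash
ls; mkdir -p pics
```

Run:
```python
from bench import r, optics
import cv2,numpy as np,pickle
d={}
for n in("scene","side","wrist"):
    c=optics.camera(n);d[n]=c
    cv2.imwrite(f"pics/{n}0.png",c["img"][:,:,::-1])
    print(n,c["fx"],c["cx"],c["cy"],np.round(c["pose"],3).tolist())
pickle.dump(d,open("c0.pkl","wb"))
s=r.read_state();print(s["time"],s["ee_pos"],s["eef_rot"],s["width"])
```

```text
bench.py
pics
scene 542.1596105980739 319.06327358209296 240.9625794244267 [[-0.069, 0.712, -0.699, 1.641], [0.998, 0.042, -0.055, 0.09], [-0.01, -0.701, -0.713, 1.197], [0.0, 0.0, 0.0, 1.0]]
side 552.9943959089214 321.3473148562206 227.42861745594126 [[-0.773, -0.443, 0.455, -0.17], [-0.635, 0.556, -0.537, 0.869], [-0.016, -0.704, -0.711, 1.237], [0.0, 0.0, 0.0, 1.0]]
wrist 401.9097082685959 319.6366760513672 232.12060902016006 [[0.307, -0.92, -0.244, 0.259], [-0.952, -0.297, -0.076, -0.574], [-0.002, 0.255, -0.967, 0.385], [0.0, 0.0, 0.0, 1.0]]
0.15 [ 0.19164983 -0.59462106  0.24394377] [ 9.87867183e-01  1.55300166e-01 -1.16115094e-04 -5.22410477e-04] 0.08704123883232276
```

View pics/scene0.png

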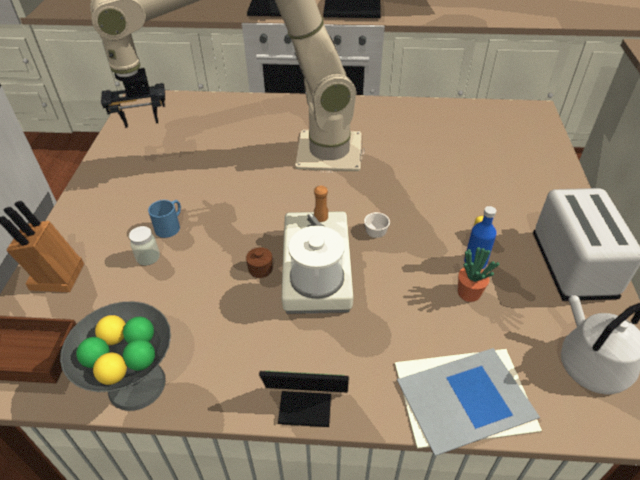

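View pics/side0.png

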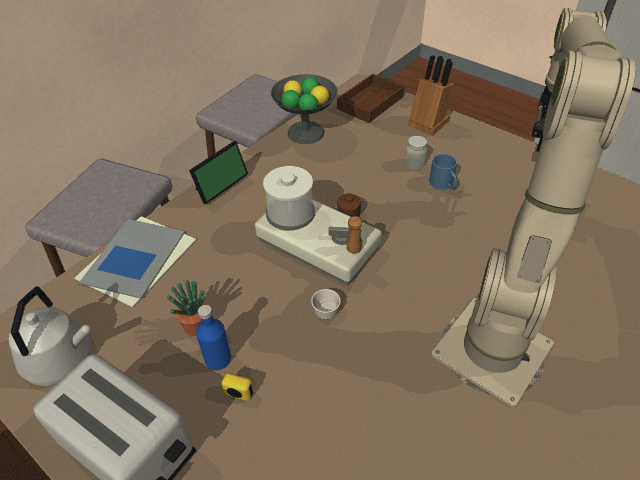

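The scene view shows the chopper at (317,260) with the mill at (321,200) at its robot-facing end. The ramekin is at (377,225), the salt pot at (260,262), the mug at (165,218) and the jar at (144,245). In the side view the mill is at (354,235) and the wing at (342,232). Next I'll enlarge both.

Run:
```python
import cv2
a=cv2.imread("pics/scene0.png")[170:320,240:400];b=cv2.imread("pics/side0.png")[160:330,245:395]
cv2.imwrite("pics/a.png",cv2.resize(a,None,fx=5,fy=5,interpolation=cv2.INTER_CUBIC)[:600])
cv2.imwrite("pics/b.png",cv2.resize(b[40:160],None,fx=5,fy=5,interpolation=cv2.INTER_CUBIC))
```

```text
(no output)
```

View pics/a.png

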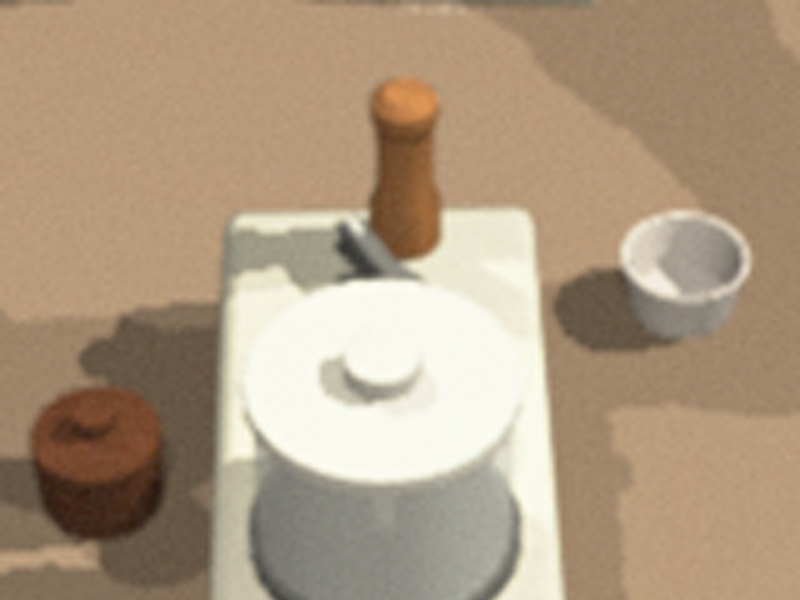

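View pics/b.png

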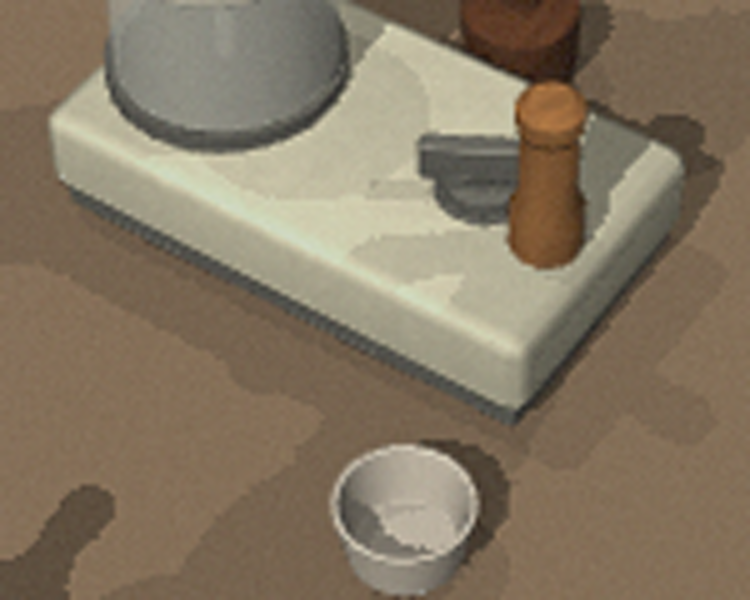

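Crop readings, given as crop px divided by 5 plus the crop offset:
- **Scene crop:** mill head (405,110), mill foot bottom edge (405,256), front deck corners (533,210) and (228,212), pointer end of the wing (345,226).
- **Side crop:** mill head (551,115), foot (546,266), front deck corners (520,348) and (680,163), back-left deck corner (52,118), far wing end (420,137).

Create h.py:
```python
import numpy as np
def ray(c,u,v):
    d=c["pose"][:3,:3]@np.array([(u-c["cx"])/c["fx"],(v-c["cy"])/c["fy"],1]);return c["pose"][:3,3],d/np.linalg.norm(d)
def tri(*obs):
    A=np.zeros((3,3));b=np.zeros(3);R=[ray(*o) for o in obs]
    for o,d in R: P=np.eye(3)-np.outer(d,d);A+=P;b+=P@o
    x=np.linalg.solve(A,b);return x,[np.linalg.norm(np.cross(x-o,d)) for o,d in R]
def onz(c,u,v,z):
    o,d=ray(c,u,v);return o+d*(z-o[2])/d[2]
def proj(c,p):
    q=c["pose"][:3,:3].T@(np.asarray(p)-c["pose"][:3,3]);return np.array([c["fx"]*q[0]/q[2]+c["cx"],c["fy"]*q[1]/q[2]+c["cy"]])
```

Run:
```python
from h import *
import pickle
d=pickle.load(open("c0.pkl","rb"));S,T=d["scene"],d["side"]
a=lambda u,v:(S,240+u/5,170+v/5)
b=lambda u,v:(T,245+u/5,200+v/5)
def show(n,*o):
    x,e=tri(*o);print(n,np.round(x,4),np.round(e,4))
show("head",a(405,110),b(551,115))
show("P1",a(533,210),b(520,348));show("P2",a(228,212),b(680,163))
print("deck z.08",[np.round(onz(*o,.08),4) for o in(a(533,210),a(228,212),b(520,348),b(680,163),b(52,118))])
print("foot edge",onz(*a(405,256),.08),onz(*b(546,266),.08))
print("pointer end/top .1165",onz(*a(345,226),.1165)," far end",onz(*b(420,137),.1165))
print("ramekin rim",onz(*a(685,250),.042),onz(*b(405,503),.042),"salt",onz(*a(97,437),.065))
print("mug",onz(S,163,212,.09),"jar",onz(S,143,234,.1))
```

```text
head [0.4457 0.0025 0.1813] [0.0005 0.0005]
P1 [0.4111 0.0757 0.0776] [0.0032 0.0032]
P2 [ 0.4251 -0.1054  0.0738] [0.0033 0.0033]
deck z.08 [array([0.4163, 0.0785, 0.08  ]), array([ 0.429 , -0.1072,  0.08  ]), array([0.4093, 0.0738, 0.08  ]), array([ 0.4222, -0.0963,  0.08  ]), array([0.7351, 0.1052, 0.08  ])]
foot edge [0.46164284 0.00323949 0.08      ] [0.43455482 0.01670897 0.08      ]
pointer end/top .1165 [ 0.4766628  -0.03079695  0.1165    ]  far end [0.53114845 0.00935016 0.1165    ]
ramekin rim [0.40595334 0.1734478  0.042     ] [0.41037559 0.17285398 0.042     ] salt [ 0.60587028 -0.16321973  0.065     ]
mug [ 0.4596991  -0.47783967  0.09      ] jar [ 0.56654473 -0.50511345  0.1       ]
```

The two views agree. The mill's axis is at about (0.4455, 0.003), and its head at z 0.181 fits a deck at 0.08. The dial is at about (0.504, -0.009) and the machine's yaw is about 0.08. I'll move over the mill and check with the wrist camera.

Create go.py:
```python
import sys,numpy as np
from bench import r, optics
from scipy.spatial.transform import Rotation as R
s=r.read_state();M=R.from_quat(s["eef_rot"]).as_matrix();p=s["ee_pos"]
print("psi",np.arctan2(M[1,0],M[0,0]),p,"q",np.round(s["joint_positions"],2))
for a in sys.argv[1:]:
    print(a,np.round(M.T@(np.array(eval(a))-p),4))
```

```bash
python3 go.py "(.40,-.30,.28)" "(.4455,.003,.28)"
```

```text
psi 0.31186267746154456 [ 0.19164983 -0.59462106  0.24394377] q [ 1.24  0.33 -0.06  1.46  0.02  1.35 -0.09]
(.40,-.30,.28) [ 0.2887 -0.2165 -0.0358]
(.4455,.003,.28) [ 0.425  -0.4909 -0.0356]
```

The rows are not in the units I measure in: shifts go in units of 50 mm. I convert before sending: 0.289 m is 5.78, -0.217 m is -4.34.

Call:
step_hand:
  steps:
    - [[2,-1.4,-0.72,-0.1,0.087],[4,-2.9,-0.72,-0.2,0.087],[5.78,-4.34,-0.72,-0.27,0.087],[5.78,-4.34,-0.72,-0.27,0.087],[5.78,-4.34,-0.72,-0.27,0.087],[5.78,-4.34,-0.72,-0.27,0.087],[5.78,-4.34,-0.72,-0.27,0.087],[5.78,-4.34,-0.72,-0.27,0.087],[5.78,-4.34,-0.72,-0.27,0.087],[5.78,-4.34,-0.72,-0.27,0.087]]
  grip_force: 20

```text
time: 1.15
ee_pos: [0.3995, -0.3007, 0.2803]
eef_rot: [0.958, 0.286, -0.0, 0.0]
ft_force: [-0.3, -1.5, -0.1]
width: 0.0868
grip_force: 0.0
```

```bash
python3 go.py "(.4455,.003,.28)"
```

```text
psi 0.5809481565003521 [ 0.39951205 -0.30065584  0.28033539] q [ 0.9   0.06 -0.36  1.71  0.02  1.38 -0.45]
(.4455,.003,.28) [ 2.051e-01 -2.286e-01  2.000e-04]
```

To row units: -0.229 m is -4.58, 0.205 m is 4.1.

Call:
step_hand:
  steps:
    - [[2,-2.2,0,0,0.087],[4.1,-4.58,0,0,0.087],[4.1,-4.58,0,0,0.087],[4.1,-4.58,0,0,0.087],[4.1,-4.58,0,0,0.087],[4.1,-4.58,0,0,0.087],[4.1,-4.58,0,0,0.087],[4.1,-4.58,0,0,0.087],[4.1,-4.58,0,0,0.087]]

```text
time: 2.05
ee_pos: [0.4456, 0.0018, 0.2803]
eef_rot: [0.958, 0.285, -0.0, 0.0]
ft_force: [-0.6, 0.4, 0.3]
width: 0.0871
grip_force: 0.0
```

```bash
python3 go.py "(.4455,.003,.153)"
```

Run:
```python
from bench import r, optics
import cv2,pickle
c=optics.camera("wrist");pickle.dump(c,open("w1.pkl","wb"));cv2.imwrite("pics/w1.png",c["img"][:,:,::-1])
```

```text
psi 0.5785588744604693 [0.4456331  0.00181378 0.28029393] q [ 0.62 -0.06 -0.69  1.82 -0.04  1.37 -1.05]
(.4455,.003,.153) [ 0.0006 -0.0011  0.1273]
```

View pics/w1.png

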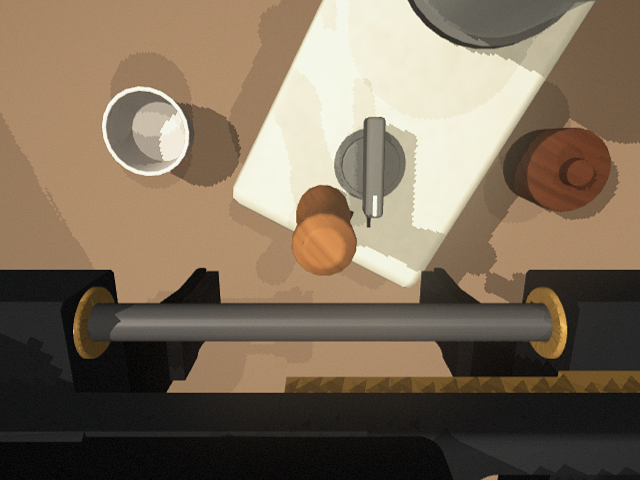

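The wrist view shows the mill head at (324,244). The wing top runs from (374,118) to (376,216), almost in line with the tool's x, with the skirt centred at about (370,164). The deck's front corners are at (235,197) and (413,287).

Run:
```python
from h import *
import pickle
w=pickle.load(open("w1.pkl","rb"));d=pickle.load(open("c0.pkl","rb"));S,T=d["scene"],d["side"]
print("head .188",onz(w,324,244,.188), "tri",tri((w,324,242),(S,321,192),(T,355.2,223)))
a=onz(w,374,118,.1165);b=onz(w,376,216,.1165);print(a,b,(a+b)/2,np.linalg.norm(a-b),np.arctan2(*(a-b)[1::-1]))
print("wing far end tri",tri((w,374,120),(T,245+420/5,200+137/5)),"pointer end",tri((w,372,216),(S,309,215.2)))
print("skirt",onz(w,370,164,.0905),"corners",onz(w,235,197,.075),onz(w,413,287,.075))
```

```text
head .188 [ 4.4874712e-01 -3.4593957e-04  1.8800000e-01] tri (array([0.4468893 , 0.0011179 , 0.18094632]), [np.float64(0.00231133789737593), np.float64(0.0019770616580388942), np.float64(0.0008743231539219752)])
[0.53160382 0.00957873 0.1165    ] [ 0.47248805 -0.03392414  0.1165    ] [ 0.50204594 -0.0121727   0.1165    ] 0.07339737144156758 0.6344111505438068
wing far end tri (array([0.5308047 , 0.00905366, 0.11648743]), [np.float64(0.0004537789585084142), np.float64(0.00045377895850845664)]) pointer end (array([ 0.47022322, -0.03204211,  0.11073525]), [np.float64(0.0006073076002307759), np.float64(0.0006073076002307854)])
skirt [ 0.50250598 -0.01103693  0.0905    ] corners [0.41459569 0.06882385 0.075     ] [ 0.43175407 -0.11138619  0.075     ]
```

Call:
step_hand:
  steps:
    - [[0.02,0.02,0.8,0,0.087],[0.02,0.02,1.6,0,0.087],[0.02,0.02,2.2,0,0.087],[0.02,0.02,2.54,0,0.087],[0.02,0.02,2.54,0,0.087],[0.02,0.02,2.54,0,0.087],[0.02,0.02,2.54,0,0.02],[0.02,0.02,2.54,0,0.02],[0.02,0.02,2.54,0,0.02],[0.02,0.02,2.54,0,0.02],[0.02,0.02,2.54,0,0.02],[0.02,0.02,2.54,0,0.02]]
  grip_force: 25

```text
time: 3.3
ee_pos: [0.4471, 0.004, 0.1536]
eef_rot: [0.958, 0.287, 0.0, 0.0]
ft_force: [-0.4, -0.1, -0.2]
width: 0.0468
grip_force: 0.0
```

Call:
step_hand:
  steps:
    - [[0,0,0,0,0.02],[0,0,0,0,0.02],[0,0,0,0,0.02]]
  grip_force: 25

```text
time: 3.6
ee_pos: [0.4471, 0.0039, 0.1536]
eef_rot: [0.958, 0.287, 0.0, 0.0]
ft_force: [0.9, -1.3, 0.8]
width: 0.0383
grip_force: 25.0
```

To row units: -0.1 m is -2, -0.08 m is -1.6.

Call:
step_hand:
  steps:
    - [[0,0,-0.4,0,0.02],[0,0,-1,0,0.02],[0,0,-1.6,0,0.02],[0,0,-2,0,0.02],[0,0,-2,0,0.02],[0,0,-2,0,0.02]]

```text
time: 4.2
ee_pos: [0.4468, 0.004, 0.2529]
eef_rot: [0.958, 0.287, -0.0, 0.0]
ft_force: [-0.2, 0.1, -3.0]
width: 0.038
grip_force: 25.0
```

```bash
python3 go.py "(.44,-.27,.2536)" "(.44,-.27,.08)"
```

Run:
```python
from bench import r, optics
import cv2,numpy as np
a=optics.camera("scene")["img"][120:320,220:400,::-1];b=optics.camera("side")["img"][120:320,245:425,::-1]
cv2.imwrite("pics/l1.png",cv2.resize(np.hstack([a,b]),None,fx=2.2,fy=2.2,interpolation=cv2.INTER_CUBIC))
```

```text
psi 0.5817241037704393 [0.44680313 0.00395383 0.2528665 ] q [ 0.62 -0.04 -0.7   1.86 -0.03  1.31 -1.06]
(.44,-.27,.2536) [-0.1562  0.2252 -0.0007]
(.44,-.27,.08) [-0.1561  0.2252  0.1729]
```

View pics/l1.png

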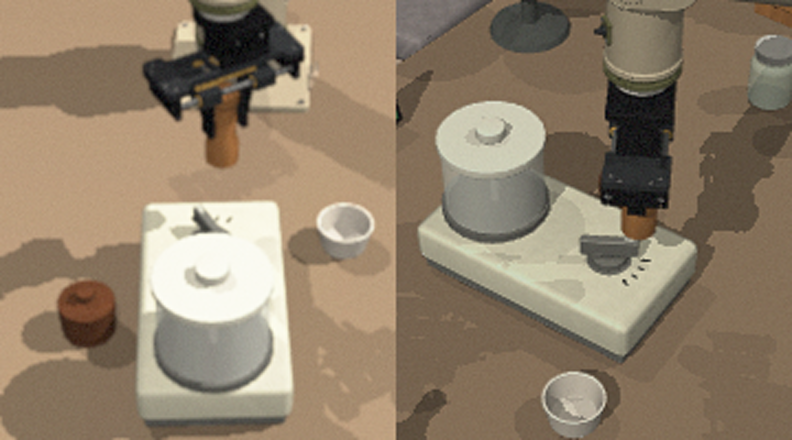

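Both crops show the mill held upright and clear of the deck, with the dial at rest. Next I'll carry it to (0.44, -0.27), which is clear of the mug, salt pot and chopper.

Call:
step_hand:
  steps:
    - [[-0.4,0.6,0,0,0.02],[-0.9,1.3,0,0,0.02],[-1.4,2,0,0,0.02],[-1.9,2.7,0,0,0.02],[-2.4,3.4,0,0,0.02],[-2.8,4,0,0,0.02],[-3.12,4.5,0,0,0.02],[-3.12,4.5,0,0,0.02],[-3.12,4.5,0.8,0,0.02],[-3.12,4.5,1.6,0,0.02],[-3.12,4.5,2.4,0,0.02],[-3.12,4.5,3,0,0.02]]

```text
time: 5.5
ee_pos: [0.4389, -0.2682, 0.1001]
eef_rot: [0.958, 0.287, -0.001, -0.002]
ft_force: [0.5, -0.6, -1.8]
width: 0.0382
grip_force: 25.0
```

Call:
step_hand:
  steps:
    - [[0,0,0.16,0,0.02],[0,0,0.28,0,0.02],[0,0,0.36,0,0.02],[0,0,0.44,0,0.02],[0,0,0.5,0,0.02],[0,0,0.5,0,0.02],[0,0,0.5,0,0.02]]

```text
time: 6.2
ee_pos: [0.4406, -0.2698, 0.0789]
eef_rot: [0.958, 0.287, 0.0, 0.0]
ft_force: [-0.8, -0.0, -1.5]
width: 0.0381
grip_force: 25.0
```

To row units: 0.004 m is 0.08, 0.003 m is 0.06.

Call:
step_hand:
  steps:
    - [[0,0,0.02,0,0.02],[0,0,0.04,0,0.02],[0,0,0.06,0,0.02],[0,0,0.08,0,0.02],[0,0,0.08,0,0.02],[0,0,0.08,0,0.02]]

```text
time: 6.8
ee_pos: [0.4403, -0.2697, 0.0745]
eef_rot: [0.958, 0.287, -0.0, -0.0]
ft_force: [-0.5, -0.1, -2.6]
width: 0.0382
grip_force: 25.0
```

To row units: 0.0015 m is 0.03, 0.001 m is 0.02.

Call:
step_hand:
  steps:
    - [[0,0,0.01,0,0.02],[0,0,0.02,0,0.02],[0,0,0.03,0,0.02],[0,0,0.03,0,0.02]]

```text
time: 7.2
ee_pos: [0.4408, -0.2698, 0.0735]
eef_rot: [0.958, 0.287, 0.0, 0.0]
ft_force: [-0.7, 0.4, 3.7]
width: 0.0381
grip_force: 24.9
```

Contact: the force went from -2 N to +3.7 N. Next: open, wait, then rise.

Call:
step_hand:
  steps:
    - [[0,0,0,0,0.045],[0,0,0,0,0.05],[0,0,0,0,0.06],[0,0,0,0,0.075],[0,0,0,0,0.087],[0,0,0,0,0.087],[0,0,0,0,0.087],[0,0,0,0,0.087]]

```text
time: 8.0
ee_pos: [0.4404, -0.2697, 0.073]
eef_rot: [0.958, 0.287, 0.0, 0.0]
ft_force: [-0.1, -0.6, 0.3]
width: 0.0852
grip_force: 0.0
```

Call:
step_hand:
  steps:
    - [[0,0,-0.4,0,0.087],[0,0,-1.2,0,0.087],[0,0,-2,0,0.087],[0,0,-3,0,0.087],[0,0,-3.6,0,0.087],[0,0,-3.6,0,0.087],[0,0,-3.6,0,0.087]]

```text
time: 8.7
ee_pos: [0.4404, -0.2698, 0.2532]
eef_rot: [0.958, 0.287, 0.0, 0.0]
ft_force: [-0.5, -0.1, -1.4]
width: 0.0871
grip_force: 0.0
```

```bash
python3 go.py "(.502,-.0115,.253)"
```

Run:
```python
from bench import r, optics
import cv2,numpy as np
a=optics.camera("scene")["img"][120:320,140:400,::-1];b=optics.camera("side")["img"][120:320,245:465,::-1]
cv2.imwrite("pics/l2.png",cv2.resize(np.hstack([a,b]),None,fx=1.65,fy=1.65,interpolation=cv2.INTER_CUBIC))
```

```text
psi 0.5816554616864702 [ 0.44044925 -0.26980083  0.2532321 ] q [ 0.86  0.11 -0.43  1.71  0.05  1.32 -0.57]
(.502,-.0115,.253) [ 1.933e-01 -1.820e-01  1.000e-04]
```

View pics/l2.png

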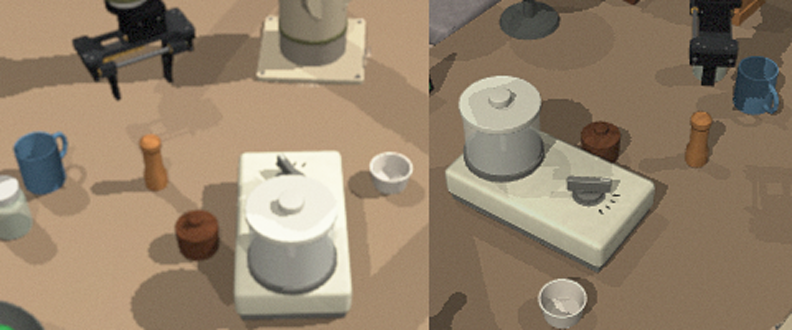

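Both crops show the mill upright and free on the worktop, at (152,160) and (698,140), with the other things where they were. I'll hover over the dial and take a closer wrist look.

To row units: 0.193 m is 3.86, -0.182 m is -3.64.

Call:
step_hand:
  steps:
    - [[1.8,-1.7,0,-0.02,0.087],[3.86,-3.64,0,-0.02,0.087],[3.86,-3.64,0,-0.02,0.087],[3.86,-3.64,0,-0.02,0.087],[3.86,-3.64,0,-0.02,0.087],[3.86,-3.64,0,-0.02,0.087],[3.86,-3.64,0,-0.02,0.087],[3.86,-3.64,0,-0.02,0.087],[3.86,-3.64,0,-0.02,0.087]]

```text
time: 9.7
ee_pos: [0.5012, -0.0132, 0.2523]
eef_rot: [0.955, 0.295, -0.001, -0.0]
ft_force: [0.4, 0.2, -0.6]
width: 0.087
grip_force: 0.0
```

```bash
python3 go.py
```

Run:
```python
from bench import r, optics
import cv2,pickle
c=optics.camera("wrist");pickle.dump(c,open("w2.pkl","wb"));cv2.imwrite("pics/w2.png",c["img"][:,:,::-1])
```

```text
psi 0.5996260719369807 [ 0.501198   -0.01319207  0.25230807] q [ 0.57  0.1  -0.67  1.74  0.07  1.32 -1.09]
```

View pics/w2.png

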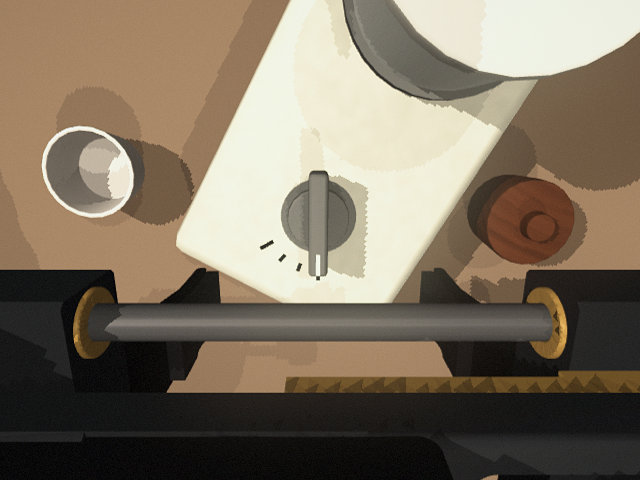

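The wing top runs from (318,171) to (318,276) and the skirt is centred at (318,216). The marks are at (318,278), (299,267), (282,258) and (267,245). The wing is in line with the tool's x and between the fingers.

Run:
```python
from h import *
import pickle
w=pickle.load(open("w2.pkl","rb"));v=pickle.load(open("w1.pkl","rb"))
a=onz(w,318,171,.1165);b=onz(w,318,276,.1165);c=(a+b)/2;print(a,b,c,np.linalg.norm(a-b),np.arctan2(*(a-b)[1::-1]))
print("tri far end",tri((w,318,171),(v,374,118)),tri((w,318,276),(v,376,216)))
m=[onz(w,*q,.08) for q in((318,278),(299,267),(282,258),(267,245))]
print([np.arctan2(*(x-c)[1::-1]) for x in m],[np.linalg.norm((x-c)[:2]) for x in m])
```

```bash
python3 go.py "(.5025,-.0115,.118)"
```

```text
[0.53456689 0.01000877 0.1165    ] [ 0.47117804 -0.03323268  0.1165    ] [ 0.50287246 -0.01161196  0.1165    ] 0.07673310426058916 0.5986534846068016
tri far end (array([0.5330292 , 0.00861398, 0.10127632]), [np.float64(0.0005425720716030035), np.float64(0.0005425720716029954)]) (array([ 0.47323271, -0.03209146,  0.12305236]), [np.float64(0.0002499275572950162), np.float64(0.000249927557294992)])
[np.float64(-2.546502800500357), np.float64(-2.8858532881131618), np.float64(3.058980419965452), np.float64(2.71953813397617)] [np.float64(0.054209291536625945), np.float64(0.04728622062275708), np.float64(0.04727704744707089), np.float64(0.048962027870122334)]
psi 0.5993671893714122 [ 0.50130661 -0.01319941  0.25253021] q [ 0.57  0.1  -0.67  1.74  0.07  1.32 -1.09]
(.5025,-.0115,.118) [ 0.0021 -0.0007  0.1345]
```

Measured wing length is 76.7 mm (76 given), its angle is 0.599 and its centre is (0.5028, -0.0115). Descend and grip.

Call:
step_hand:
  steps:
    - [[0.04,-0.02,0.8,0,0.087],[0.04,-0.02,1.6,0,0.087],[0.04,-0.02,2.2,0,0.087],[0.04,-0.02,2.5,0,0.087],[0.04,-0.02,2.68,0,0.087],[0.04,-0.02,2.68,0,0.087],[0.04,-0.02,2.68,0,0.087]]
  grip_force: 15

```text
time: 10.45
ee_pos: [0.5035, -0.0098, 0.1202]
eef_rot: [0.955, 0.296, 0.001, 0.0]
ft_force: [-0.6, 0.6, 0.5]
width: 0.0872
grip_force: 0.0
```

```bash
python3 go.py
```

```text
psi 0.6014849223928485 [ 0.50351578 -0.009758    0.12024467] q [ 0.53  0.24 -0.66  1.9   0.17  1.06 -1.17]
```

Call:
step_hand:
  steps:
    - [[0,0,0,0,0.04],[0,0,0,0,0.02],[0,0,0,0,0.005],[0,0,0,0,0.005],[0,0,0,0,0.005],[0,0,0,0,0.005],[0,0,0,0,0.005],[0,0,0,0,0.005],[0,0,0,0,0.005],[0,0,0,0,0.005],[0,0,0,0,0.005],[0,0,0,0,0.005]]
  grip_force: 40

```text
time: 11.65
ee_pos: [0.5031, -0.0102, 0.1191]
eef_rot: [0.955, 0.296, 0.0, 0.0]
ft_force: [3.7, -3.0, -2.9]
width: 0.0136
grip_force: 40.0
```

Call:
step_hand:
  steps:
    - [[-0.02,0.02,0,0.05,0.005],[-0.02,0.02,0,0.15,0.005],[-0.02,0.02,0,0.25,0.005],[-0.02,0.02,0,0.35,0.005],[-0.02,0.02,0,0.45,0.005],[-0.02,0.02,0,0.55,0.005],[-0.02,0.02,0,0.65,0.005],[-0.02,0.02,0,0.75,0.005],[-0.02,0.02,0,0.84,0.005],[-0.02,0.02,0,0.92,0.005],[-0.02,0.02,0,0.98,0.005],[-0.02,0.02,0,1.02,0.005]]
  grip_force: 40

```text
time: 12.85
ee_pos: [0.5033, -0.0131, 0.1191]
eef_rot: [0.978, -0.209, 0.001, 0.001]
ft_force: [5.3, -9.5, -4.8]
width: 0.0138
grip_force: 40.0
```

Call:
step_hand:
  steps:
    - [[0,0,0,0.02,0.005],[0,0,0,0.035,0.005],[0,0,0,0.035,0.005],[0,0,0,0.035,0.005],[0,0,0,0.035,0.005],[0,0,0,0.035,0.005]]

```text
time: 13.45
ee_pos: [0.5032, -0.0132, 0.1191]
eef_rot: [0.974, -0.225, 0.001, 0.001]
ft_force: [5.3, -10.0, -5.5]
width: 0.0138
grip_force: 40.0
```

```bash
python3 go.py
```

Run:
```python
from bench import r, optics
import cv2,pickle,numpy as np
c=optics.camera("wrist");b=optics.camera("side")["img"][190:290,300:400,::-1]
np.save("w3.npy",c["img"]);pickle.dump(c,open("w3.pkl","wb"))
w=cv2.resize(c["img"][150:450,150:450,::-1],(400,400));cv2.imwrite("pics/w3.png",np.hstack([w,cv2.resize(b,(400,400),interpolation=cv2.INTER_CUBIC)]))
```

```text
psi -0.4546020170333047 [ 0.50323131 -0.01321717  0.11910604] q [ 0.42  0.22 -0.53  1.9   0.13  1.05 -2.19]
```

View pics/w3.png

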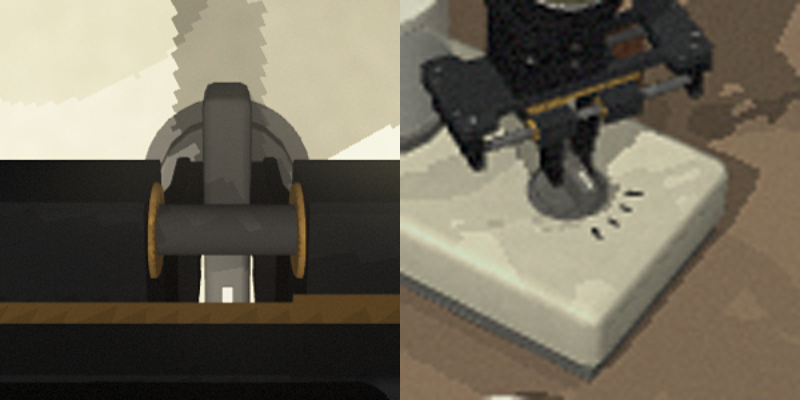

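In the wrist crop the wing runs straight along the tool's x (column 227 at both ends). The tool has turned 1.054 rad. In the side crop the white pointer line is at about (585,180), so I'll check it by projection while holding.

Call:
step_hand:
  steps:
    - [[0,0,0,0,0.005],[0,0,0,0,0.005],[0,0,0,0,0.005],[0,0,0,0,0.005],[0,0,0,0,0.005],[0,0,0,0,0.005]]

```text
time: 14.15
ee_pos: [0.5033, -0.0132, 0.1191]
eef_rot: [0.974, -0.225, 0.001, 0.001]
ft_force: [5.8, -8.5, -4.4]
width: 0.0139
grip_force: 40.0
```

Run:
```python
from h import *
import pickle
d=pickle.load(open("c0.pkl","rb"));w=pickle.load(open("w3.pkl","rb"))
for a in(0,.35,.7,1.05):
    t=np.pi+.599-a;p=[.5028+.032*np.cos(t),-.0115+.032*np.sin(t),.1165]
    print(a,(proj(d["side"],p)-[300,190])*4+[400,0])
f,n=onz(w,320,214,.1165),onz(w,320,371,.1165);print(np.arctan2(*(f-n)[1::-1]),np.linalg.norm(f-n))
```

```text
0 [610.34762198 153.28002736]
0.35 [606.84310153 164.14887177]
0.7 [598.22876676 173.49583653]
1.05 [585.52055071 180.13562661]
-0.45427005231094963 0.06545543625490309
```

The pointer's predicted position at 1.05 rad is (585.5,180.1), which matches the picture, and the wrist view gives about 1.053 rad. Handing in while holding.

```bash
python3 -c "
from bench import r, optics
print(r.close_job())"
```

```text
the job is handed in; nothing more can be done
None
```

The job is handed in: the pepper mill stands upright and released on the worktop, and the fingers hold the dial at about 1.05 rad, its third click; the hand-in gave no verdict.

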